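Load the hair-roller rack and cap it

TASK

Put the hair rollers away on the rack's horizontal rod: slide the large purple roller on first, right up to the black stop disc, then the small pink one up against it, and then push the white end cap fully home over the rod's tip, so that everything is left hanging on the rod. Leave the cream jar, the toner bottle and the eyeshadow palette where they stand.

Things in the scene. Friction and masses are not known exactly. Their poses are not given: they have to be found in the camera images.
- rack: Fixed rack: black foot (130 x 110 mm, 18 mm high), steel post (26 mm thick) and a level steel rod 130 mm above the table. Origin on the table, straight below the rod's root. The rod runs along the rack's -y axis, to the robot's right give or take 0.35 rad. The post stands on the root's other (+y) side, 22 to 48 mm from it; nothing stands higher than 29 mm above the rod's axis.
- rod_root (a point): The point on the rod's axis in the face of the black stop disc (58 mm across), 130 mm above the table; its axes are the rack's. A roller is home when its end touches this face.
- rod_tip (a point): The free end of the rod, on its axis, 184 mm from rod_root. The rod is round, 18 mm thick, with the last 4 mm tapered to 10 mm.
- tray: Fixed low black tray, 290 (x) x 120 (y) mm, plate 10 mm thick, with three open grooves along its y axis at x = -90, 0 and +90 mm: pairs of grey rails 30 mm apart, tops 20 mm above the table. Origin on the table below its centre. The two rollers and the cap lie in the grooves, one in each, in any order, along the tray's y axis within 0.04 rad.
- large_roller: Large purple hair roller: a rigid ribbed tube 64 mm long, 54 mm across, with a straight 36 mm hole through it, about 50 g. Origin at its middle, on its axis; its y axis is the tube's axis. It lies level, its axis 43 mm above the table. Both ends are alike.
- small_roller: Small pink hair roller: a rigid ribbed tube 64 mm long, 46 mm across, with a straight 34 mm hole, about 50 g. Origin at its middle, on its axis; its y axis is the tube's axis. It lies level, its axis 38.5 mm above the table. Both ends are alike.
- cap: White end cap: cylinder 60 mm long, 44 mm across, with a blind socket 24 mm wide, 48 mm deep in one end and a brass dot on its closed end; 60 g. Origin at its middle, on its axis, 37 mm above the table; its +y axis points out of the mouth, which faces the robot's left as the rod needs it. Home, the rod's tip touches the socket's bottom, the origin is 166 mm from rod_root; rollers have 8 mm play.
- jar: Amber cream jar with a black cap, 60 mm across, 50 mm high; leave it. Origin under its centre.
- toner: Green toner bottle with a white cap, 44 mm across, 130 mm high; leave it. Origin under its centre.
- palette: Flat black eyeshadow palette, 100 x 160 x 12 mm; leave it. Origin under its centre.

How it is judged:
On the way, in this order (a step that is already met when the one before it is completed fails the run):
1. the large purple roller is on the rod, up to the stop disc (within about 14 mm) (x of large_roller in the frame of rod_root between -0.016 and 0.016 m and z of large_roller in the frame of rod_root between -0.018 and 0.016 m and y of large_roller in the frame of rod_root between -0.046 and -0.02 m and angle between the y axis of large_roller and the y axis of rod_root, either way round below 0.35 rad), for 0.2 s.
2. the small pink roller is on the rod next to it (all of step 1 and x of small_roller in the frame of rod_root between -0.016 and 0.016 m and z of small_roller in the frame of rod_root between -0.018 and 0.016 m and y of small_roller in the frame of rod_root between -0.115 and -0.085 m and angle between the y axis of small_roller and the y axis of rod_root, either way round below 0.35 rad), for 0.2 s.
3. the end cap is fully home over the rod's tip (x of cap in the frame of rod_root between -0.008 and 0.008 m and z of cap in the frame of rod_root between -0.01 and 0.008 m and y of cap in the frame of rod_root between -0.172 and -0.15 m and angle between the y axis of cap and the y axis of rod_root, either way round below 0.35 rad), for 0.2 s.
At the end, for the whole second after the job is handed in: On the rod, measured from the stop disc: large roller's middle at 20 to 46 mm, small roller's at 85 to 115 mm, cap's origin at 172 mm or less (within 6 mm of home). All hang on the rod, within 0.35 rad of it, at rest (below 0.02 m/s) (x of large_roller in the frame of rod_root between -0.013 and 0.013 m and z of large_roller in the frame of rod_root between -0.015 and 0.013 m and y of large_roller in the frame of rod_root between -0.046 and -0.02 m and angle between the y axis of each of large_roller, small_roller, cap and the y axis of rod_root, either way round below 0.35 rad and x of small_roller in the frame of rod_root between -0.012 and 0.012 m and z of small_roller in the frame of rod_root between -0.014 and 0.012 m and y of small_roller in the frame of rod_root between -0.115 and -0.085 m and x of cap in the frame of rod_root between -0.007 and 0.007 m and z of cap in the frame of rod_root between -0.009 and 0.007 m and y of cap in the frame of rod_root between -0.172 and -0.15 m and linear speed of each of large_roller, small_roller, cap below 0.02 m/s); the robot touches nothing.
It fails at once if the jar is shifted by more than 30 mm or tipped over (distance of jar from where it was at the start of the episode above 0.03 m or angle between jar's own z axis and vertical above 0.5 rad).
It fails at once if the toner is shifted by more than 30 mm or tipped over (distance of toner from where it was at the start of the episode above 0.03 m or angle between toner's own z axis and vertical above 0.5 rad).
It fails at once if the palette is shifted by more than 30 mm or tipped over (distance of palette from where it was at the start of the episode above 0.03 m or angle between palette's own z axis and vertical above 0.5 rad).
It also fails if it takes over 72 s, if anything falls off the work surface, if the arm or the gripper's body presses on something with over 40 N, if the wrist force passes 120 N, or if a joint passes its speed limit or range.

ROBOT

A 6-joint arm with a two-finger parallel gripper is mounted at the origin on the work surface. World frame = base frame: x ahead of the robot, y to its left, z up, the work surface at z = 0. Lengths are in m, angles in rad, forces in N, time in s.
With the tool pointing down it reaches from about 0.375 to 0.925 m from the base axis. Payload 5.7 kg.
Tool frame: the origin (TCP) lies midway between the tips of the shut fingers; the grasp point (between the pads) lies 19 mm behind it; z points along the fingers, y is the line along which they close (so a half turn about z gives the same grasp; the last joint's range is limited). The gripper opens to 88 mm and grips with 3 to 60 N. Pads are 20 mm wide; open, the fingers measure 115 mm over their backs; the gripper's body (75 mm by 178 mm) begins 61 mm behind the grasp point.
Start: joints at [-1.335, 0.359, 1.51, -0, 1.272, -0.115], TCP at [0.206, -0.563, 0.223] pointing down, gripper open.
Joint ranges: [-2.97, 2.97], [-1.01, 2.36], [0.21, 2.38], [-0.96, 4.11], [0.2, 2.71], [-2.98, 2.98]. Speed limits (rad/s): [2.39, 2.39, 3.14, 3.14, 3.14, 3.14].

INTERFACE

Orientations are given as a unit quaternion [x, y, z, w].
In Python, from bench import move_ptp, servo_line, goto_joints, move_gripper, sleep, inverse_kinematics, capture, PlanningError, close_job, spot_in, silhouettes, current_clock, current_joint_pos, current_qvel, current_joint_torque, current_position, current_orientation, current_force, current_torque, current_finger_gap, current_grip_force gives the robot as it stands. Calls block until the motion is done:
- move_ptp(position, orientation): joint-space move of the TCP to a pose.
- servo_line(position, orientation=None, rate=0.15, contact_N=None): straight line of the TCP; orientation=None keeps the orientation; rate is the mean speed in m/s. With contact_N (N) it stops when the force on the tool has changed by that much, and returns True; else False.
- goto_joints(angles): joint-space move.
- move_gripper(opening): finger opening in m; the grip force is fixed at half the most; returns when the fingers have stopped.
- sleep(seconds).
- inverse_kinematics(position, orientation): joint angles nearest the present ones, or None.
- capture(name): name is "side" or "top" or "wrist"; returns a dict with "image" (384x512x3 uint8, blue, green, red), "range_z" (384x512 float32, m along the optical axis (not along the pixel's ray), 0 where there is no reading), "intrinsics" (3x3 intrinsics, pixels), "R" (3x3) and "t" (3): a world point X has camera coordinates R X + t. Camera axes: x right, y down, z forward; pixel columns grow to the right and rows downward; lengths in m; the calibration is good to about 2 mm. A picture is of the moment at which its call begins.
A pose or a line that the arm cannot do raises PlanningError and nothing moves.
- close_job(): hands the job in; it is judged then, once.
Trained networks look in the newest picture that a camera, given by its name, has taken for a name from the list of things; names that differ only in an ending like _2 or _b are one class to them, and where a whole thing is asked for, a point or a joint stands for the part that bears it (a point fixed in the world has none). Each returns a list of dicts, best first, with "conf" (0 to 1); they miss things now and then, are a little off and sometimes report something else, mostly with a low value. They report only what shows in the picture. A call takes as long as a camera call.
- spot_in(camera, query): "xy" ([column, row] in pixels, amid what is visible of it).
- silhouettes(camera, query): "region" (384x512 bool, what is visible of it) and "xy" ([column, row] in pixels, amid what is visible of it).
Readings, each from a call of its own:
- current_clock(): time.
- current_joint_pos(): joint angles.
- current_qvel(): joint speeds.
- current_joint_torque(): joint torques, N m.
- current_position(): TCP position.
- current_orientation(): TCP orientation.
- current_force(): force on the tool from outside, world axes, zero at the start.
- current_torque(): the same for the moment, N m.
- current_finger_gap(): finger opening in m.
- current_grip_force(): force on a finger pad.
Only numpy, scipy, OpenCV 4.12 (cv2) and the standard library are available. Lean on these libraries where they do the work, as an engineer would, in place of code of your own. Each camera call takes 0.05 s, during which the arm holds its last target. There are 200 camera calls.

## Working session

There is one attempt and no reset: what is moved stays moved. The work goes in short steps, each a Python script; the robot and the scene stay as the last script left them, time stands still between calls to the robot, and variables do not carry over. Pictures are saved under pics/ and viewed, at most 10 in all, crops included, and the job is handed in when it is done.

```bash
ls; mkdir -p pics
cat > h.py <<'E'
import numpy as np, cv2
from bench import *
def cloud(c):
    z=c["range_z"]; K=c["intrinsics"]; v,u=np.mgrid[:384,:512]
    P=np.stack([(u-K[0,2])*z/K[0,0],(v-K[1,2])*z/K[1,1],z],-1)
    return (P-c["t"])@c["R"]
E
python3 - <<'E'
from h import *
ims=[]
for n in ["top","side"]:
    c=capture(n); ims.append(c["image"]); W=cloud(c); np.savez(f"{n}.npz",W=W,**c)
    print(n,"cam at",-c["R"].T@c["t"])
    for q in ["rack","tray","large_roller","small_roller","cap","jar","toner","palette"]:
        for s in silhouettes(n,q)[:2]:
            m=s["region"]&(c["range_z"]>0); p=W[m]
            np.save(f"{n}_{q}.npy",s["region"]) if s["conf"]>.5 else 0
            if len(p): print(q,round(s["conf"],2),np.round(s["xy"]),len(p),np.percentile(p,[2,50,98],axis=0).round(3).tolist())
cv2.imwrite("pics/a.png",cv2.resize(np.hstack(ims),(800,300)))
E
```

```text
pics
top cam at [ 0.38981462 -0.02410526  1.00454399]
rack 0.68 [154. 182.] 4014 [[0.524, -0.011, 0.001], [0.586, 0.171, 0.02], [0.648, 0.252, 0.156]]
rack 0.42 [348. 253.] 684 [[0.43, -0.252, 0.026], [0.452, -0.221, 0.056], [0.476, -0.194, 0.062]]
tray 0.75 [344. 223.] 5011 [[0.4, -0.306, 0.006], [0.516, -0.226, 0.011], [0.68, -0.168, 0.021]]
tray 0.57 [349. 254.] 699 [[0.43, -0.253, 0.025], [0.451, -0.222, 0.056], [0.474, -0.193, 0.062]]
large_roller 0.58 [360. 166.] 926 [[0.602, -0.289, 0.011], [0.626, -0.249, 0.065], [0.658, -0.219, 0.072]]
small_roller 0.86 [353. 207.] 734 [[0.517, -0.268, 0.024], [0.538, -0.236, 0.058], [0.562, -0.206, 0.065]]
cap 0.87 [349. 253.] 633 [[0.432, -0.251, 0.028], [0.451, -0.221, 0.057], [0.473, -0.194, 0.062]]
jar 0.75 [236. 292.] 685 [[0.341, -0.022, 0.018], [0.368, 0.003, 0.05], [0.393, 0.03, 0.054]]
toner 0.71 [140. 113.] 684 [[0.721, 0.195, 0.004], [0.734, 0.21, 0.084], [0.762, 0.236, 0.132]]
palette 0.59 [233. 118.] 3060 [[0.708, -0.059, 0.008], [0.753, 0.015, 0.013], [0.803, 0.091, 0.017]]
side cam at [0.52334015 0.48231908 0.69576848]
rack 0
[... 198 characters left out ...]
2 [280. 170.] 2299 [[0.402, -0.294, 0.005], [0.523, -0.21, 0.011], [0.682, -0.162, 0.02]]
large_roller 0.66 [243. 146.] 543 [[0.602, -0.282, 0.012], [0.628, -0.238, 0.061], [0.655, -0.216, 0.072]]
small_roller 0.69 [152. 313.] 1002 [[0.72, 0.203, 0.007], [0.734, 0.228, 0.082], [0.76, 0.241, 0.131]]
small_roller 0.57 [275. 154.] 399 [[0.519, -0.262, 0.022], [0.541, -0.224, 0.056], [0.563, -0.203, 0.064]]
cap 0.59 [308. 162.] 414 [[0.43, -0.251, 0.011], [0.453, -0.209, 0.053], [0.475, -0.191, 0.062]]
jar 0.44 [243. 150.] 522 [[0.603, -0.278, 0.02], [0.628, -0.236, 0.061], [0.655, -0.216, 0.072]]
palette 0.68 [174. 234.] 2540 [[0.707, -0.055, 0.007], [0.755, 0.03, 0.013], [0.803, 0.098, 0.016]]
```

View pics/a.png

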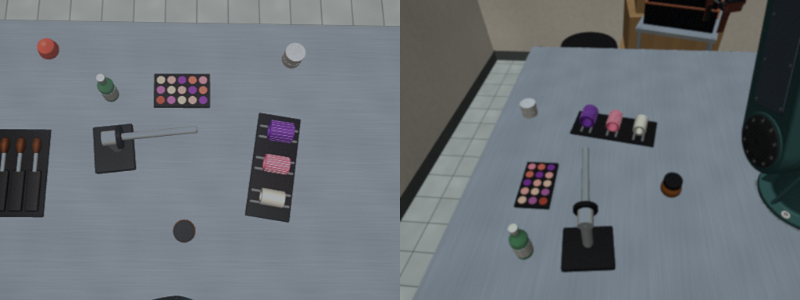

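Run:
```python
from h import *
for n in ["top","side"]:
    d=np.load(n+".npz"); W=d["W"]; ok=d["range_z"]>0
    p=W[ok]
    # rod: z .128-.146
    r=p[(p[:,2]>.128)&(p[:,2]<.146)&(p[:,0]>.5)&(p[:,0]<.68)&(p[:,1]<.3)&(p[:,1]>-.1)]
    print(n,"rod",len(r))
    for y in np.arange(-.06,.24,.012):
        s=r[(r[:,1]>=y)&(r[:,1]<y+.012)]
        if len(s): print(f"{y+.006:.3f} n{len(s)} x {np.median(s[:,0]):.4f} [{s[:,0].min():.4f},{s[:,0].max():.4f}] zmax {np.percentile(s[:,2],90):.4f} ymin {s[:,1].min():.4f}")
    h=p[(p[:,2]>.147)&(p[:,0]>.5)&(p[:,0]<.68)&(p[:,1]>-.1)&(p[:,1]<.3)]
    print("disc",len(h),np.percentile(h,[2,50,98],axis=0).round(4).tolist())
    for q,zz in [("large_roller",.05),("small_roller",.045),("cap",.043)]:
        try: m=np.load(f"{n}_{q}.npy")
        except Exception: continue
        s=W[m&ok]; s=s[(s[:,2]>zz)&(s[:,2]<.08)&(s[:,1]<0)]
        if not len(s): continue
        b=np.linspace(s[:,1].min(),s[:,1].max(),7); xs=[]
        t=s[s[:,2]>zz+.008]
        (vx,vy,x0,y0)=cv2.fitLine(t[:,:2].astype(np.float32),cv2.DIST_HUBER,0,.01,.01).ravel()
        print(q,len(s),"y",np.percentile(s[:,1],[1,99]).round(4),"x",np.percentile(s[:,0],[1,99]).round(4),"line",x0,y0,"dx/dy",vx/vy)
```

```text
top rod 1129
-0.030 n19 x 0.6109 [0.6038,0.6187] zmax 0.1384 ymin -0.0279
-0.018 n56 x 0.6099 [0.6020,0.6198] zmax 0.1403 ymin -0.0223
-0.006 n54 x 0.6082 [0.6013,0.6172] zmax 0.1402 ymin -0.0109
0.006 n64 x 0.6066 [0.5990,0.6171] zmax 0.1401 ymin 0.0004
0.018 n56 x 0.6059 [0.5979,0.6152] zmax 0.1398 ymin 0.0121
0.030 n53 x 0.6038 [0.5976,0.6127] zmax 0.1410 ymin 0.0249
0.042 n64 x 0.6023 [0.5953,0.6131] zmax 0.1410 ymin 0.0361
0.054 n56 x 0.6016 [0.5939,0.6114] zmax 0.1406 ymin 0.0494
0.066 n55 x 0.5998 [0.5928,0.6082] zmax 0.1407 ymin 0.0605
0.078 n64 x 0.5981 [0.5910,0.6085] zmax 0.1402 ymin 0.0721
0.090 n54 x 0.5974 [0.5904,0.6062] zmax 0.1411 ymin 0.0846
0.102 n61 x 0.5954 [0.5885,0.6057] zmax 0.1405 ymin 0.0962
0.114 n58 x 0.5949 [0.5873,0.6045] zmax 0.1408 ymin 0.1081
0.126 n61 x 0.5932 [0.5848,0.6022] zmax 0.1402 ymin 0.1202
0.138 n60 x 0.5915 [0.5841,0.6019] zmax 0.1394 ymin 0.1321
0.150 n89 x 0.5875 [0.5623,0.6021] zmax 0.1428 ymin 0.1448
0.162 n40 x 0.5777 [0.5623,0.6181] zmax 0.1442 ymin 0.1563
0.174 n61 x 0.5766 [0.5712,0.6041] zmax 0.1455 ymin 0.1683
0.186 n58 x 0.5764 
[... 1346 characters left out ...]
.5652] zmax 0.1445 ymin 0.1546
0.162 n65 x 0.5679 [0.5613,0.6178] zmax 0.1450 ymin 0.1560
0.174 n91 x 0.6023 [0.5702,0.6173] zmax 0.1450 ymin 0.1683
0.186 n62 x 0.5776 [0.5691,0.6046] zmax 0.1455 ymin 0.1801
0.198 n136 x 0.5823 [0.5682,0.6030] zmax 0.1451 ymin 0.1921
0.210 n17 x 0.5983 [0.5896,0.6020] zmax 0.1412 ymin 0.2040
disc 395 [[0.5686, 0.1564, 0.1471], [0.5879, 0.1686, 0.15], [0.6106, 0.2023, 0.1602]]
large_roller 346 y [-0.2813 -0.2161] x [0.6023 0.6568] line 0.6286105 -0.24270882 dx/dy 0.20716494
small_roller 275 y [-0.2632 -0.2024] x [0.5175 0.5639] line 0.5401993 -0.23112792 dx/dy 0.26028493
cap 286 y [-0.2514 -0.1908] x [0.4299 0.4748] line 0.45248005 -0.2187182 dx/dy 0.19744046
```

The top view shows the rack with its rod pointing right (rod about (195,130) to (125,137)). Along the tray from far to near are purple (282,131), pink (277,163) and white (272,198). Jar, toner and palette are clear of the path.

```bash
cat >> h.py <<'E'
from scipy.spatial.transform import Rotation as Ro
ROOT=np.array([.590,.155,.130]); PSI=.116; AX=np.array([np.sin(PSI),-np.cos(PSI),0])
def ori(psi): return (Ro.from_euler("z",psi+S*np.pi/2)*Ro.from_euler("x",np.pi)).as_quat()
S=-1
def tcp(p): return np.array(p,float)+[0,0,-.019]   # grasp point -> TCP
def rod(d,dz=0): return tcp(ROOT+d*AX+[0,0,dz])
def pick(xy,zax,psi,opening):
    p=tcp([*xy,zax]); q=ori(psi)
    move_gripper(opening)
    move_ptp(p+[0,0,.09],q); servo_line(p,rate=.12)
    move_gripper(0.0); print("gap",current_finger_gap(),"grip",current_grip_force())
    servo_line(p+[0,0,.10],rate=.2)
E
python3 - <<'E'
from h import *
import h
for s in (-1,1):
    h.S=s
    print(s,[np.round(j,2) if j is not None else None for j in (inverse_kinematics(tcp([.629,-.251,.043]),ori(-.16)),inverse_kinematics(rod(.25),ori(PSI)),inverse_kinematics(rod(.032),ori(PSI)),inverse_kinematics(tcp([.4525,-.222,.037]),ori(-.16)))])
E
```

```text
-1 [array([-0.48,  0.67,  1.5 , -0.  ,  0.97,  2.82]), array([-0.26,  0.51,  1.57, -0.  ,  1.07,  2.77]), None, array([-0.59,  0.51,  1.91, -0.  ,  0.72,  2.71])]
1 [array([-0.48,  0.67,  1.5 , -0.  ,  0.97, -0.32]), array([-0.26,  0.51,  1.57,  0.  ,  1.07, -0.38]), array([ 0.09,  0.48,  1.61, -0.  ,  1.04, -0.03]), array([-0.59,  0.51,  1.91, -0.  ,  0.72, -0.43])]
```

```bash
sed -i 's/^S=-1/S=1/' h.py
python3 - <<'E'
from h import *
pick([.629,-.251],.043,-.16,.076)
move_ptp(rod(.255),ori(PSI))
c=capture("side"); d=capture("top")
for n,k in (("side",c),("top",d)):
    W=cloud(k)
    for s in silhouettes(n,"large_roller")[:1]:
        p=W[s["region"]&(k["range_z"]>0)]; l=(p-ROOT)@np.array([[np.cos(PSI),np.sin(PSI),0],[-np.sin(PSI),np.cos(PSI),0],[0,0,1]]).T
        print(n,s["conf"],np.percentile(l,[2,50,98],axis=0).round(4).tolist())
cv2.imwrite("pics/b.png",np.hstack([c["image"][60:360,130:430],d["image"][60:360,150:450]]))
print(current_clock(),current_position(),rod(.255))
E
```

```text
gap 0.052518235505410925 grip 29.97193163871998
side 0.76 [[-0.0265, -0.2796, -0.0211], [-0.0011, -0.2387, 0.017], [0.024, -0.2213, 0.0274]]
top 0.42 [[-0.0177, -0.2336, -0.0189], [0.0033, -0.2276, 0.0232], [0.0218, -0.2246, 0.0741]]
6.1667 [ 0.61992501 -0.09992144  0.11090668] [ 0.61951371 -0.09828628  0.111     ]
```

View pics/b.png

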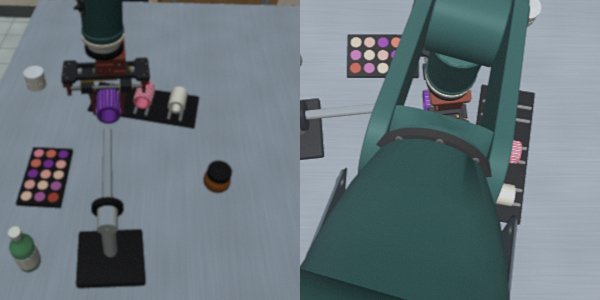

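The side view shows the purple roller held level at (108,105), in line with the rod, whose tip is at (107,130). Inserting.

```bash
cat >> h.py <<'E'
def dist(): return float((np.array(current_position())+[0,0,.019]-ROOT)@AX)
def put(home,dz,N=6,over=.006):
    sleep(.2)
    print("free path hit:",servo_line(rod(home+.03),ori(PSI),rate=.1,contact_N=10), round(dist(),4))
    print("stop hit:",servo_line(rod(home-over),rate=.03,contact_N=N), round(dist(),4),np.round(current_force(),1))
def release(dz,opening=.084):
    p=np.array(current_position()); servo_line(p+[0,0,dz],rate=.03,contact_N=5)
    move_gripper(opening); p=np.array(current_position()); servo_line(p+[0,0,.12],rate=.2)
def look(q,n="side"):
    k=capture(n); W=cloud(k)
    R=np.array([[np.cos(PSI),np.sin(PSI),0],[-np.sin(PSI),np.cos(PSI),0],[0,0,1]])
    for s in silhouettes(n,q)[:2]:
        l=(W[s["region"]&(k["range_z"]>0)]-ROOT)@R.T
        print(n,q,round(s["conf"],2),len(l),np.percentile(l,[2,50,98],axis=0).round(4).tolist())
    return k["image"]
E
python3 - <<'E'
from h import *
put(.032,-.008); release(-.008)
a=look("large_roller"); print(current_clock())
cv2.imwrite("pics/c.png",a)
E
```

```text
free path hit: False 0.0625
stop hit: True 0.0316 [ 0.8 -1.5  0.1]
side large_roller 0.55 844 [[-0.2384, -0.4424, -0.1281], [-0.1915, -0.3338, -0.1189], [-0.0632, -0.0224, 0.2153]]
11.2333
```

View pics/c.png

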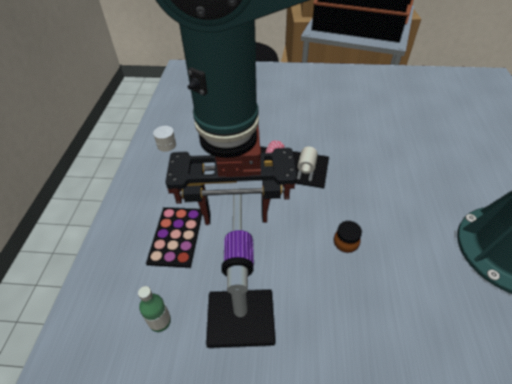

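The purple roller hangs on the rod at (238,247), against the disc. Next, the pink one.

Run:
```python
from h import *
c0=ROOT
p=np.array(current_position())
move_ptp([.56,-.1,.23],ori(0))
pick([.541,-.2376],.0385,-.16,.070)
look("large_roller")
move_ptp(rod(.255),ori(PSI))
look("small_roller")
put(.096,0); release(-.007)
move_ptp([.5,-.15,.25],ori(0))
a=look("large_roller","top"); look("small_roller","top"); look("cap","top"); print(current_clock())
cv2.imwrite("pics/d.png",np.hstack([a,capture("side")["image"]])[:, :].copy() if 0 else a)
```

```text
gap 0.04437646874629059 grip 30.000581907952437
side large_roller 0.64 769 [[-0.028, -0.0615, -0.0055], [-0.0039, -0.033, 0.0155], [0.0231, -0.0054, 0.0204]]
side small_roller 0.62 619 [[-0.023, -0.2832, -0.0186], [-0.0011, -0.2415, 0.0154], [0.02, -0.2221, 0.0241]]
free path hit: False 0.1266
stop hit: True 0.0957 [ 1.3 -1.7  1.6]
top large_roller 0.57 985 [[-0.0267, -0.0637, -0.0082], [-0.0066, -0.0324, 0.0148], [0.0232, -0.0022, 0.021]]
top small_roller 0.67 837 [[-0.023, -0.1276, -0.0077], [-0.0052, -0.0971, 0.0121], [0.021, -0.066, 0.018]]
top small_roller 0.65 2826 [[-0.062, -0.168, -0.116], [-0.0124, 0.0373, -0.1102], [0.0609, 0.0958, 0.0276]]
top cap 0.48 2924 [[-0.0618, -0.1698, -0.1166], [-0.0114, 0.0364, -0.1103], [0.0629, 0.0962, 0.0279]]
21.95
```

View pics/d.png

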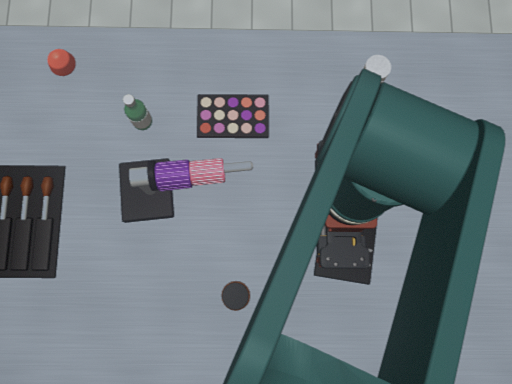

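Both rollers are seated: purple at (172,175) against the disc, pink at (207,171), and the bare tip reaches (252,166). Now the cap.

Run:
```python
from h import *
pick([.4525,-.2228],.037,-.16,.068)
move_ptp(rod(.25),ori(PSI)); sleep(.3)
a=look("cap"); look("large_roller"); look("small_roller")
# rod tip stretch seen by the side camera, rod frame
k=capture("side"); W=cloud(k); R=np.array([[np.cos(PSI),np.sin(PSI),0],[-np.sin(PSI),np.cos(PSI),0],[0,0,1]])
l=(W-ROOT)@R.T; m=(k["range_z"]>0)&(abs(l[...,0])<.03)&(abs(l[...,2])<.03)
r=l[m&(l[...,1]<-.14)&(l[...,1]>-.19)]; print("rod",np.percentile(r,[2,50,98],axis=0).round(4).tolist())
r=l[m&(l[...,1]<-.225)&(l[...,1]>-.30)]; print("cap",np.percentile(r,[2,50,98],axis=0).round(4).tolist())
print(current_clock(),dist(),current_position(),rod(.25))
cv2.imwrite("pics/e.png",cv2.resize(a[60:260,160:360],(600,600)))
```

```text
gap 0.042532889380311266 grip 30.000436195987277
side cap 0.68 561 [[-0.0229, -0.279, -0.0154], [-0.0032, -0.237, 0.017], [0.0174, -0.2201, 0.0245]]
side small_roller 0.83 557 [[-0.0233, -0.1244, 0.0002], [-0.0024, -0.0935, 0.0131], [0.0194, -0.0662, 0.0174]]
rod [[-0.008, -0.1784, 0.0017], [-0.0, -0.1594, 0.0079], [0.0085, -0.1405, 0.0105]]
cap [[-0.0286, -0.2776, -0.0119], [-0.001, -0.2408, 0.0183], [0.0279, -0.2258, 0.0269]]
26.7 0.25007857804669004 [ 0.61893604 -0.09339888  0.11108088] [ 0.61893501 -0.09331989  0.111     ]
```

View pics/e.png

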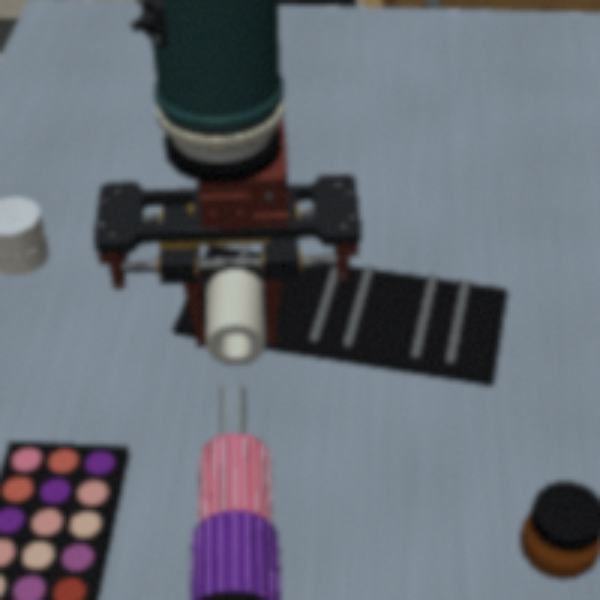

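The cap is level at (237,315) with its mouth at (237,345), facing the rod tip at (233,388). It sits about 1–2 mm toward −x, so I'll shift by 1 mm and push.

Run:
```python
from h import *
off=np.array([.001,0,0])
f0=np.array(current_force())
for d,r,N in ((.212,.1,8),(.176,.04,10),(.160,.02,10)):
    h=servo_line(rod(d)+off,ori(PSI),rate=r,contact_N=N)
    print(d,h,round(dist(),4),np.round(np.array(current_force())-f0,1))
    if h: break
look("cap"); look("small_roller"); print(current_clock())
```

```text
0.212 False 0.2113 [ 1.2  0.5 -0.7]
0.176 False 0.1763 [ 0.2 -0.4 -0.1]
0.16 True 0.1646 [ 1.5 -2.1  1. ]
side cap 0.75 486 [[-0.0227, -0.1864, 0.002], [-0.0027, -0.1543, 0.0186], [0.0187, -0.1341, 0.024]]
side small_roller 0.88 596 [[-0.0234, -0.1262, -0.0055], [-0.0022, -0.0942, 0.0127], [0.0205, -0.0658, 0.0171]]
29.1083
```

Contact came at 0.165, which is home (0.166). Releasing and backing off.

Run:
```python
from h import *
release(-.002,.08); move_ptp([.5,-.2,.27],ori(0)); sleep(.5)
a=look("cap"); look("large_roller"); look("small_roller"); b=look("cap","top"); print(current_clock())
cv2.imwrite("pics/f.png",np.hstack([a[100:384,120:420],b[60:344,80:380]]))
```

```text
side cap 0.73 572 [[-0.0209, -0.3021, -0.1299], [-0.0006, -0.1606, 0.0155], [0.035, -0.1341, 0.0211]]
side cap 0.72 587 [[-0.0232, -0.1261, -0.0071], [-0.0021, -0.0949, 0.013], [0.0225, -0.0661, 0.0172]]
side large_roller 0.69 737 [[-0.0256, -0.0604, 0.0008], [-0.0021, -0.0316, 0.0156], [0.0245, -0.0057, 0.0202]]
side small_roller 0.67 589 [[-0.0236, -0.1239, -0.0063], [-0.0022, -0.0936, 0.0128], [0.0208, -0.0659, 0.0171]]
side small_roller 0.33 729 [[-0.0259, -0.0605, 0.0012], [-0.0022, -0.0319, 0.0155], [0.0242, -0.0061, 0.0202]]
top cap 0.69 725 [[-0.02, -0.1956, -0.0026], [-0.0033, -0.1666, 0.0164], [0.0203, -0.1377, 0.0215]]
32.6583
```

View pics/f.png

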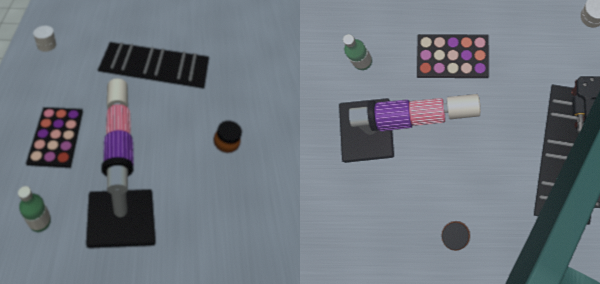

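All three hang on the rod in order. In the top view, cap at (463,106), pink at (427,111) and purple at (392,115). The cap's middle is about 0.166 from the root, and the arm is clear.

```bash
python3 -c "
from bench import *
print(close_job())"
```

```text
the job is handed in; nothing more can be done
None
```

The job is handed in: the purple roller sits against the stop disc, the pink one sits against it, and the cap is home over the tip (about 166 mm from the root), done at 32.7 s with the jar, toner and palette untouched; no verdict was returned.

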